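Staggered stack of accessory trays with the ND filter on top

TASK

Stack the two empty trays, staggered, on the tray that holds the step-up ring and the lens cap, leaving that tray where it stands: take the upper one first and shift it about a third of its length towards the lens cap's end, so that the ring stays in reach, then the other back the opposite way by as much, so that it comes over the bottom tray, each sitting level inside the stepped rim of the tray below. The glass ND filter in its sleeve is to lie flat in one compartment of the top tray. Set everything down gently, and leave the blower, the bracket and the lamp alone.

Things in the scene. Friction and masses are not known exactly. Their poses are not given: they have to be found in the camera images.
- base_tray_mid (a point): bottom tray, on the cabinet top, ring in one end compartment, lens cap in the other. All 3 trays: grey plastic, alike, same end for end, 190 mm long (x), 146 wide over the rim (y), 51 high, z up. Point: mid-length, mid-width, 25 mm above the underside. Heights above the underside: inner floor 10, end walls and divider 39, step of the long sides (bears the tray above) 41, flared lips above it 51.
- tray_a_mid (a point): empty tray (about 200 g), at first stacked square on tray_b. Point and axes as base_tray: mid centre divider. The divider (at x = 0, across, 10 mm thick, top free) is what a tray is lifted by; the compartment each side of it is 87 mm long (x 5 to 92) and 118 mm wide inside. The body under the rim is 124 mm wide: 4 mm play each side between the lips below at the step, 7 at their tops.
- tray_b_mid (a point): empty tray like tray_a, on the cabinet top under it; point and axes alike. Under each tray two foot bars run across at x = +80 and -80 mm, 6 thick, 100 wide, 7 deep; the underside meant is theirs. Stacked, a tray sits 34 mm above the next. Staggered by 60 mm its inner foot bar hangs 12 mm past the divider below and stops it sliding off; beyond 72 mm that bar would ride up on the divider.
- ring_mid (a point): steel step-up ring lying flat in one end compartment of base_tray, outside diameter 77 mm, hole 60 mm, 7 mm thick. Point: its centre.
- cap_mid (a point): round black lens cap lying flat in the other end compartment of base_tray, 72 mm in diameter, 11 mm thick. Point: its centre.
- filter_mid (a point): glass ND filter in a rigid white sleeve, a flat slab 72 mm (its x) by 56 mm (its y) by 10 mm with a dark round glass, lying on the cabinet top. Point: its centre, 5 mm above its underside; z up.
- blower: blue blower bulb standing upright, 66 mm in diameter, 135 mm high with its nozzle; bystander. Origin: centre of its underside.
- bracket: white plastic filter holder bracket lying flat, 112 by 116 mm, 28 mm high; bystander. Origin: centre of its underside.
- lamp: grey desk lamp with a round base of 160 mm diameter, a toggle switch on the base and a thin stem 0.35 m high that leans away from the robot; bystander. Origin: centre of its underside.

How it is judged:
By the outcome, as a careful person would: the job done as asked, in the order asked, and still so for the second after the job is handed in, with the robot touching nothing.
It also fails if it takes over 72 s, if anything falls off the work surface, if the arm or the gripper's body presses on something with over 40 N, if the wrist force passes 120 N, or if a joint passes its speed limit or range.

ROBOT

A 7-joint arm with a two-finger parallel gripper is mounted at the origin on the work surface. World frame = base frame: x ahead of the robot, y to its left, z up, the work surface at z = 0. Lengths are in m, angles in rad, forces in N, time in s.
With the tool pointing down it reaches from about 0.4 to 0.85 m from the base axis. Payload 4.4 kg.
Tool frame: the origin (TCP) lies at the very end of the fingers, on their centre line; the grasp point (between the pads) lies 19 mm behind it; z points along the fingers, y is the direction in which the jaws open and shut (so a half turn about z gives the same grasp; the last joint's range is limited). The gripper opens to 94 mm and grips with 3 to 60 N. Pads are 16 mm wide; open, the fingers measure 119 mm over their backs; the gripper's body (75 mm by 177 mm) begins 78 mm behind the grasp point.
Start: joints at [-0.066, 0.628, 0.038, 1.517, -0.027, 0.996, -0.02], TCP at [0.65, 0, 0.205] pointing down, gripper open.
Joint ranges: [-3.06, 3.06], [-0.37, 2.12], [-1.25, 1.32], [0.18, 2.47], [-1.1, 4.24], [0.23, 1.98], [-2.94, 2.94]. Speed limits (rad/s): [2.57, 2.57, 3.14, 3.14, 3.14, 3.14, 3.14].

INTERFACE

Orientations are given as a unit quaternion [x, y, z, w].
In Python, from plant import readout, cams, arm gives the robot as it stands.
- The arm moves only by the tool move_arm, never from a script. Its argument "targets" is text: rows parted by semicolons, each of 4 numbers parted by spaces: the shift along the tool's x, y, z in cm, then the turn about the tool's z in rad. In form: dx dy dz turn; .... A call has 1 to 8 rows; each row is the pose to reach, as a shift and turn from the pose commanded when the call began, along the tool's axes at that moment; what a row does not reach only later rows make up. A row lasts 1/10 s, in which the tool goes at most 50 mm and 8.59 degrees, less where a joint would pass 70% of its speed; a pose out of reach is approached as far as the arm can. A call with a gripper value outside its range is refused whole. "gripper" is the closure, from 0 (fully open) to 1 (shut), set as the call begins (left out, the last holds). The fingers move at their own pace and stop on an object; the grip force is fixed at half the most. Time passes only in rows, so rows that repeat a pose let the fingers close. It gives the time, the measured TCP pose, the force and the opening at its end, in the units of the state.
- readout.state(): the state, without advancing time (a new reading comes with each control period).
- cams.capture(name): name is "scene" or "side" or "wrist"; returns the picture (400x640x3 uint8, red, green, blue); there is no depth.
- cams.camera_params(name): a dict with "vfov" (degrees; the focal length in pixels is half the picture's height over the tangent of half this angle, whatever the lens; pixels are square), "cx", "cy" (the principal point, pixels), "R" (3x3) and "t" (3): a world point X has camera coordinates R X + t; the wrist camera has in their place "hand_eye" (4x4, takes a point from camera to tool coordinates, whose origin is the TCP and whose axes are the flange's). Camera axes: x right, y down, z forward; pixel columns grow to the right and rows downward; lengths in m; the calibration is good to about 2 mm. A picture is of the moment at which its call begins: read the wrist's pose just before it. camera_params takes no time and is no camera call.
- arm.job_done(): hands the job in, once; it reports no verdict.
The state is a dict: "time": time; "joint_pos": joint angles; "qd": joint speeds; "joint_efforts": joint torques, N m; "position": TCP position; "tool_rot": TCP orientation; "contact_force": force on the tool from outside, world axes, zero at the start; "wrist_torque": the same for the moment, N m; "gripper_width": finger opening in m.
Only numpy, scipy, OpenCV 4.12 (cv2) and the standard library are available. Lean on these libraries where they do the work, as an engineer would, in place of code of your own. Each camera call takes 0.05 s, during which the arm holds its last target. There are 200 camera calls.

## Working session

There is one attempt and no reset: what is moved stays moved. The work goes in short steps, Python scripts to look and compute and a tool call to move; the robot and the scene stay as the last step left them, time stands still between calls to the robot, and variables do not carry over. Pictures are saved under pics/ and viewed, about 8 in all and at most 12, crops included, and the job is handed in when it is done.

Besides the shell and the picture viewer there is one more tool, called after ">>>" in YAML: its name, and indented under it one key for each argument. move_arm: Moves the arm, as the interface text tells. Its arguments: {"type":"object","properties":{"targets":{"type":"string"},"gripper":{"type":"number"}},"required":["targets"]}

```bash
mkdir -p pics; ls; python3 - <<'E'
from plant import readout,cams
import cv2,numpy as np
print(readout.state())
for n in("scene","side","wrist"):
    p=cams.camera_params(n);print(n,p)
    im=cams.capture(n);cv2.imwrite(f"pics/{n}0.png",im[:,:,::-1])
E
```

```text
pics
{'time': 0.0, 'joint_pos': array([-0.06577857,  0.62927883,  0.03841811,  1.51829488, -0.02695317,
        0.99632783, -0.02000361]), 'qd': array([-2.50108934e-03, -8.48918412e-06, -1.14084395e-03, -2.02683979e-03,
       -1.93790886e-04,  1.13097607e-03, -7.02495424e-04]), 'joint_efforts': array([ 1.05774864e-04, -5.49729431e+01,  1.14371493e+00, -1.86633307e+01,
       -5.21096285e-02,  2.37884105e-02,  1.36332897e-04]), 'position': array([6.49365863e-01, 1.62983938e-05, 2.04620707e-01]), 'tool_rot': array([ 7.07098935e-01,  7.07114060e-01, -6.48813203e-04, -6.17658489e-04]), 'contact_force': array([-0.50296552, -0.14169233,  0.64192984]), 'wrist_torque': array([ 0.04063111, -0.01693967,  0.00185483]), 'gripper_width': 0.09398457841601228}
scene {'vfov': 49.53054557305894, 'cx': 323.41588046432514, 'cy': 192.16305727675652, 'R': array([[-0.80197813,  0.59729145,  0.00860239],
       [ 0.51309107,  0.69615445, -0.50210212],
       [-0.30588989, -0.39826112, -0.86476555]]), 't': array([ 0.55634088, -0.1936477 ,  1.29549633])}
side {'vfov': 46.38093243388678, 'cx': 321.436893258852, 'cy': 204.9398880581955, 'R': array([[ 0.83336036, -0.55272016, -0.00330743],
       [-0.36873951, -0.55148717, -0.74826003],
       [ 0.4117544 ,  0.62478983, -0.66339731]]), 't': array([-0.57405515,  0.20496237,  1.17428417])}
wrist {'vfov': 71.19114091881964, 'cx': 320.05027348931304, 'cy': 200.22840253677535, 'hand_eye': array([[-9.08115636e-04, -9.62465935e-01, -2.71400993e-01,
         7.87644846e-02],
       [ 9.99998968e-01, -1.17616278e-03,  8.24985592e-04,
        -7.48152939e-05],
       [-1.11323228e-03, -2.71399964e-01,  9.62466010e-01,
        -1.78275682e-01],
       [ 0.00000000e+00,  0.00000000e+00,  0.00000000e+00,
         1.00000000e+00]])}
```

View pics/scene0.png

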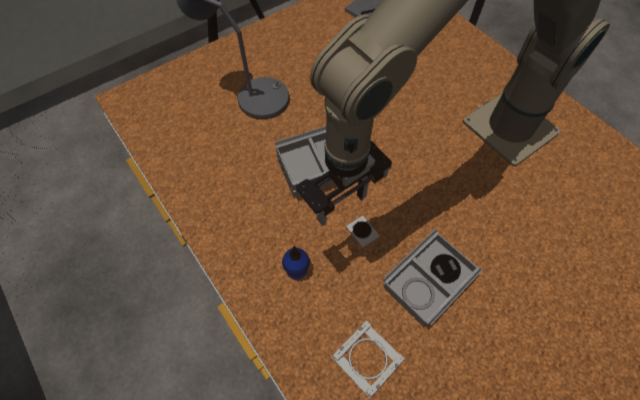

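View pics/side0.png

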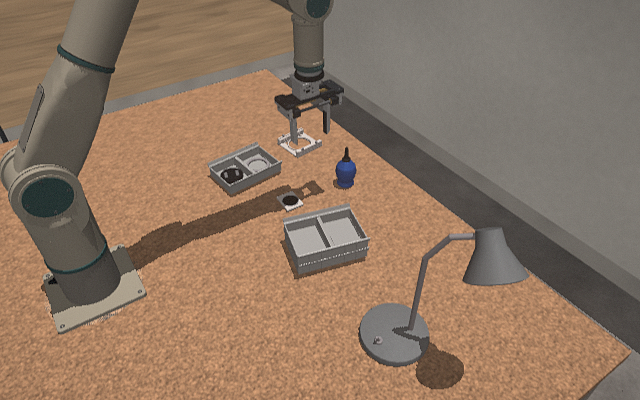

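```bash
cat >h.py <<'E'
import numpy as np,cv2
from plant import readout,cams
from scipy.spatial.transform import Rotation as Ro
def ray(n,uv,st=None):
    p=cams.camera_params(n);f=200/np.tan(np.radians(p['vfov']/2))
    d=np.array([(uv[0]-p['cx'])/f,(uv[1]-p['cy'])/f,1])
    if n=='wrist':
        st=st or readout.state();H=p['hand_eye'];R=Ro.from_quat(st['tool_rot']).as_matrix()
        return st['position']+R@H[:3,3],R@H[:3,:3]@d
    return -p['R'].T@p['t'],p['R'].T@d
def at(n,uv,z,st=None):
    o,d=ray(n,uv,st);return (o+d*(z-o[2])/d[2]).round(4)
def proj(n,X,st=None):
    p=cams.camera_params(n);f=200/np.tan(np.radians(p['vfov']/2))
    if n=='wrist':
        st=st or readout.state();H=p['hand_eye'];R=Ro.from_quat(st['tool_rot']).as_matrix()
        c=H[:3,:3].T@(R.T@(np.array(X)-st['position'])-H[:3,3])
    else: c=p['R']@X+p['t']
    return np.array([p['cx'],p['cy']])+f*c[:2]/c[2]
def crop(im,x,y,w,h,k): return cv2.resize(im[y:y+h,x:x+w],None,fx=k,fy=k,interpolation=cv2.INTER_CUBIC)
E
python3 - <<'E'
import cv2,numpy as np
from h import *
s=cv2.imread('pics/side0.png');c=cv2.imread('pics/scene0.png')
A=crop(s,205,135,175,145,4)
cv2.imwrite('pics/a.png',A)
cv2.imwrite('pics/b.png',crop(c,335,205,160,130,5))
for n,l in(("side",[("stack",(325,238),.08),("filt",(290,200),.01),("base",(245,168),.04),("blow",(345,185),.02),("lamp",(393,333),.01),("br",(300,143),.02)]),("scene",[("filt",(362,231),.01),("base",(432,278),.04),("br",(369,358),.02),("lamp",(263,97),.01),("blow",(296,265),.04)])):
  for a,uv,z in l: print(n,a,at(n,uv,z))
E
```

```text
side stack [ 0.5358 -0.2476  0.08  ]
side filt [5.755e-01 2.000e-04 1.000e-02]
side base [0.5196 0.1816 0.04  ]
side blow [ 0.7474 -0.0435  0.02  ]
side lamp [ 0.5347 -0.5262  0.01  ]
side br [0.7524 0.2298 0.02  ]
scene filt [0.5743 0.0048 0.01  ]
scene base [0.5298 0.2058 0.04  ]
scene br [0.7585 0.2531 0.02  ]
scene lamp [ 0.5326 -0.5278  0.01  ]
scene blow [ 0.7678 -0.0102  0.04  ]
```

View pics/a.png

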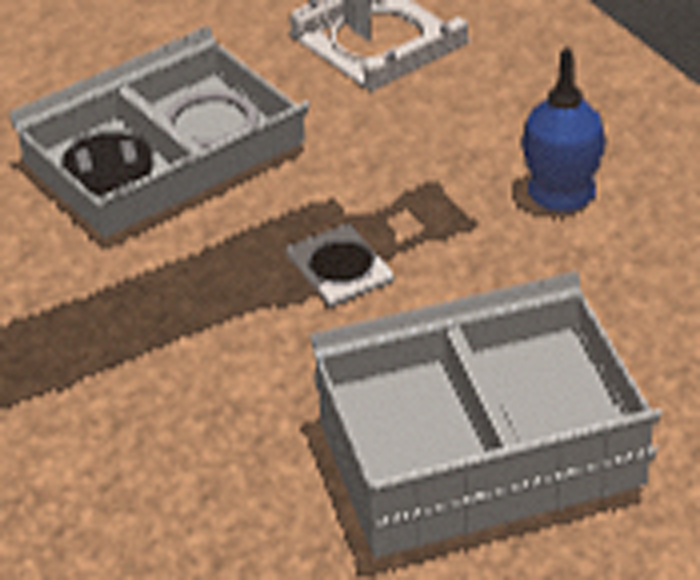

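View pics/b.png

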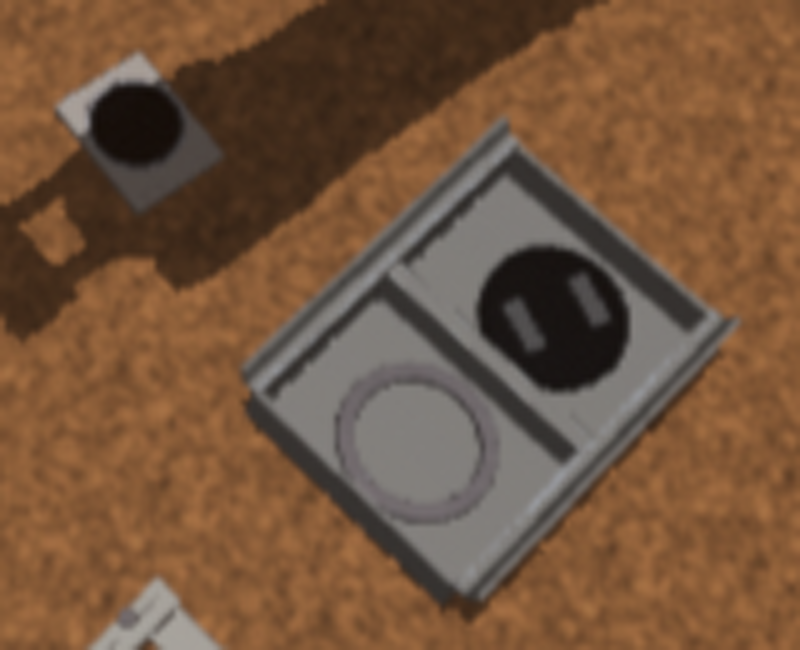

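```bash
python3 - <<'E'
from h import *
def rep(nm,n,pts,o,k,z):
    P=np.array([at(n,(o[0]+u/k,o[1]+v/k),z)[:2] for u,v in pts])
    e=np.roll(P,-1,0)-P
    print(nm,n,"mid",P.mean(0).round(4),"len",np.linalg.norm(e,axis=1).round(3),"ang",np.degrees(np.arctan2(e[:,1],e[:,0])).round(1));print(P.tolist())
S=(205,135);C=(335,205)
rep("stack","side",[(313,337),(578,275),(660,414),(371,486)],S,4,.085)
rep("base","side",[(12,117),(210,30),(307,105),(100,207)],S,4,.051)
rep("base","scene",[(505,120),(242,373),(470,600),(738,320)],C,5,.051)
rep("filt","scene",[(138,52),(222,155),(140,212),(57,108)],C,5,.010)
rep("filt","side",[(287,245),(350,223),(393,272),(330,303)],S,4,.010)
for uv in [(415,440),]: print("ring",at("scene",(C[0]+uv[0]/5,C[1]+uv[1]/5),.017))
print("cap",at("scene",(C[0]+553/5,C[1]+318/5),.021))
E
```

```text
stack side mid [ 0.5528 -0.2242] len [0.188 0.14  0.19  0.139] ang [ -14.6 -104.6  165.    74.6]
[[0.48, -0.1331], [0.6618, -0.1803], [0.6265, -0.3162], [0.4431, -0.267]]
base side mid [0.5253 0.1916] len [0.188 0.138 0.193 0.141] ang [   6.5  -83.9 -172.5   93.9]
[[0.4259, 0.2504], [0.6126, 0.2718], [0.6272, 0.1348], [0.4354, 0.1094]]
base scene mid [0.5261 0.2018] len [0.19  0.139 0.192 0.141] ang [   6.4   95.4 -174.3  -83.6]
[[0.439, 0.1218], [0.6276, 0.1428], [0.6145, 0.2809], [0.4234, 0.2619]]
filt scene mid [0.573  0.0065] len [0.071 0.053 0.07  0.054] ang [  87.7   -0.6  -91.8 -179.8]
[[0.5447, -0.0289], [0.5475, 0.042], [0.6009, 0.0414], [0.5987, -0.0287]]
filt side mid [5.753e-01 1.000e-04] len [0.053 0.067 0.057 0.075] ang [  -4.5  -92.3 -176.5   85.4]
[[0.5509, 0.0376], [0.6041, 0.0334], [0.6014, -0.0336], [0.5449, -0.0371]]
ring [0.5723 0.2101 0.017 ]
cap [0.4788 0.206  0.021 ]
```

>>> move_arm:
  targets: "-4 -1.7 -1.5 0.05;-8 -3.4 -3 0.1;-12 -5.1 -4.5 0.15;-16 -6.8 -4.5 0.2;-20 -8.5 -4.5 0.262;-22.4 -9.6 -4.5 0.262;-22.4 -9.6 -4.5 0.262;-22.4 -9.6 -4.5 0.262"

```text
time: 0.95
position: [0.5539, -0.2238, 0.2503]
tool_rot: [0.794, 0.608, 0.0, -0.0]
contact_force: [-0.1, -0.4, 0.2]
gripper_width: 0.094
```

```bash
python3 - <<'E'
from h import *
import pickle
st=readout.state();im=cams.capture('wrist')[:,:,::-1];pickle.dump(st,open('st1.pkl','wb'));cv2.imwrite('pics/w1.png',im)
print(st['position'],Ro.from_quat(st['tool_rot']).as_matrix().round(3).tolist())
w0=cv2.imread('pics/wrist0.png')
v=np.vstack([cv2.resize(w0,(600,375)),np.zeros((1,600,3),np.uint8)])
cv2.imwrite('pics/w1b.png',cv2.resize(im,(800,500),interpolation=cv2.INTER_CUBIC))
E
```

```text
[ 0.55391392 -0.2238162   0.25028992] [[0.26, 0.966, -0.0], [0.966, -0.26, 0.001], [0.001, -0.0, -1.0]]
```

View pics/w1b.png

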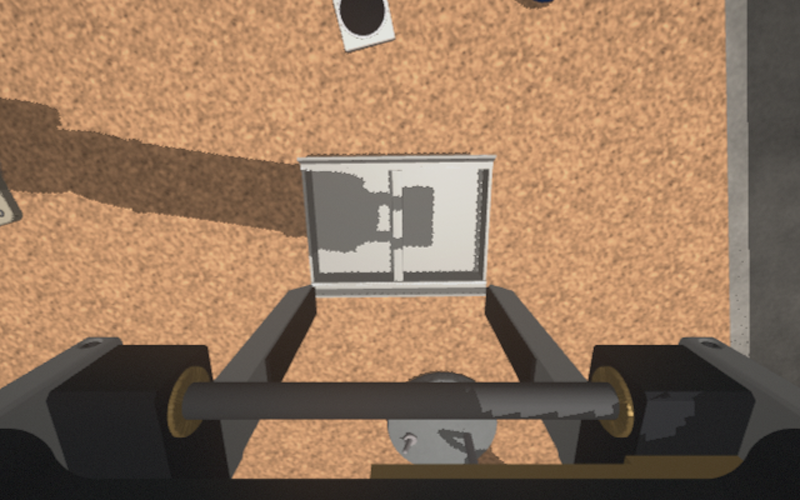

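View pics/wrist0.png

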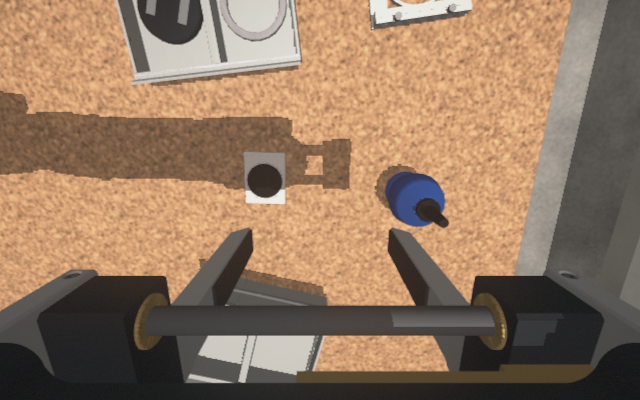

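```bash
python3 - <<'E'
from h import *
import pickle
st=pickle.load(open('st1.pkl','rb'))
def rep(nm,pts,k,z,st):
    P=np.array([at('wrist',(u/k,v/k),z,st)[:2] for u,v in pts])
    e=np.roll(P,-1,0)-P
    print(nm,"mid",P.mean(0).round(4),"len",np.linalg.norm(e,axis=1).round(3),"ang",np.degrees(np.arctan2(e[:,1],e[:,0])).round(1))
rep("stack",[(300,158),(495,158),(489,295),(316,294)],1.25,.085,st)
rep("divider",[(389.5,170),(402,170),(403,281),(392,281)],1.25,.073,st)
print("TCP proj",proj('wrist',st['position'],st)*1.25)
st0=dict(position=np.array([.6494,0,.2046]),tool_rot=np.array([.7071,.7071,-.00065,-.0006]))
rep("filter",[(244,152.5),(285,152.5),(285,204),(245.5,204)],1,.010,st0)
print(at('wrist',(134,82),.051,st0),at('wrist',(300,63),.051,st0))
im=cv2.imread('pics/w1.png');cv2.imwrite('pics/w1c.png',crop(im,230,115,180,130,4))
E
```

```text
stack mid [ 0.5552 -0.2206] len [0.186 0.14  0.183 0.139] ang [ -15.1 -103.5  164.5   77.4]
divider mid [ 0.5515 -0.2202] len [0.012 0.117 0.012 0.117] ang [ -14.9 -104.5  164.9   75.8]
TCP proj [399.80375557 300.00794106]
filter mid [0.5745 0.0038] len [0.054 0.071 0.055 0.071] ang [-1.00e-01 -9.20e+01  1.80e+02  8.74e+01]
[0.4443 0.1209 0.051 ] [0.6278 0.1398 0.051 ]
```

View pics/w1c.png

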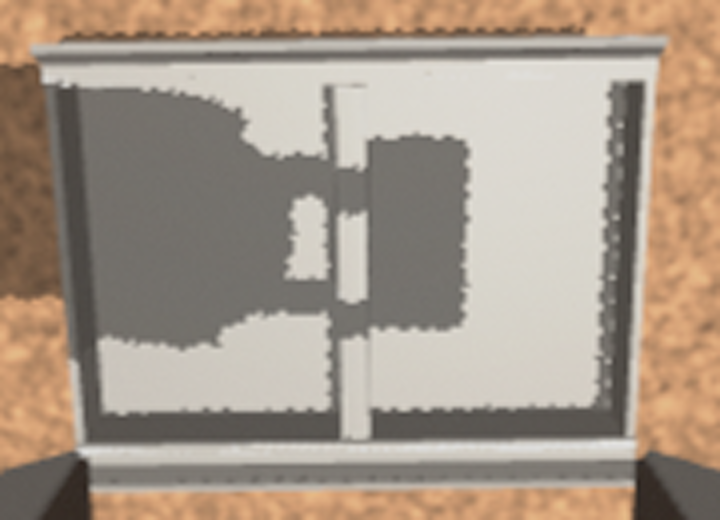

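>>> move_arm:
  targets: "4 -1.4 0 -0.05;8.5 -2.9 0 -0.1;13 -4.5 0 -0.15;17.7 -6.1 0 -0.2;22.4 -7.7 0 -0.25;27.1 -9.3 0 -0.3;31.8 -10.9 0 -0.35;36.2 -12.4 0 -0.37"

```text
time: 1.8
position: [0.5269, 0.1626, 0.2505]
tool_rot: [0.666, 0.746, 0.001, -0.001]
contact_force: [1.1, -0.1, 0.5]
gripper_width: 0.0943
```

>>> move_arm:
  targets: "1.8 0 0 0;1.8 0 0 0;1.8 0 0 0"

```text
time: 2.1
position: [0.5256, 0.1762, 0.2503]
tool_rot: [0.667, 0.745, -0.0, 0.0]
contact_force: [0.3, 0.0, -0.2]
gripper_width: 0.0937
```

```bash
python3 - <<'E'
from h import *
import pickle
st=readout.state();im=cams.capture('wrist')[:,:,::-1];pickle.dump(st,open('st2.pkl','wb'));cv2.imwrite('pics/w2.png',im)
print(st['position'],st['time'],Ro.from_quat(st['tool_rot']).as_matrix().round(3).tolist())
cs=[proj('wrist',(.527,.202,.05),st)];print(cs)
u,v=[int(x) for x in cs[0]]
x0=max(0,min(440,u-100));y0=max(0,min(250,v-75));print(x0,y0)
cv2.imwrite('pics/w2c.png',crop(im,x0,y0,200,150,4))
E
```

```text
[0.52563727 0.17620191 0.25026231] 2.1 [[-0.11, 0.994, -0.0], [0.994, 0.11, -0.001], [-0.001, -0.001, -1.0]]
[array([323.02633643, 162.15685487])]
223 87
```

View pics/w2c.png

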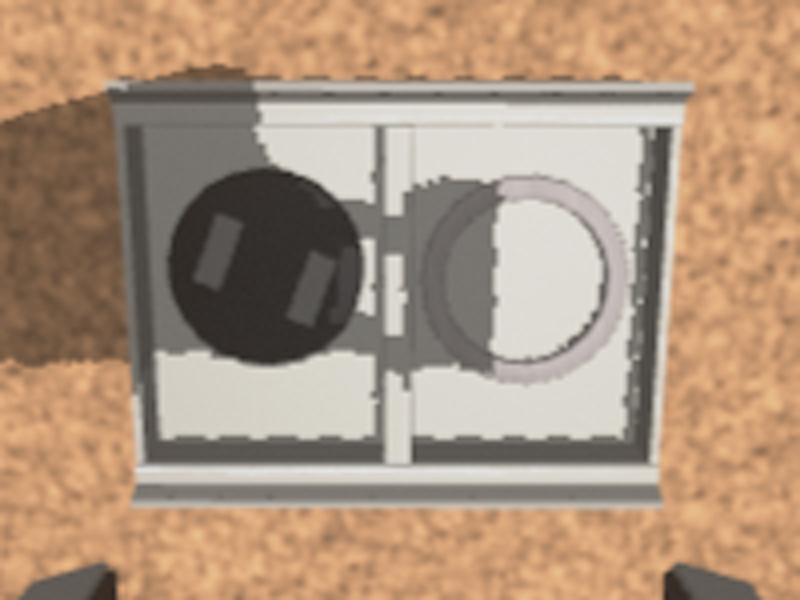

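```bash
cat >>h.py <<'E'
def rep(nm,pts,o,k,z,st):
    P=np.array([at('wrist',(o[0]+u/k,o[1]+v/k),z,st)[:2] for u,v in pts])
    e=np.roll(P,-1,0)-P
    print(nm,"mid",P.mean(0).round(4),"len",np.linalg.norm(e,axis=1).round(3),"ang",np.degrees(np.arctan2(e[:,1],e[:,0])).round(1))
E
python3 - <<'E'
from h import *
import pickle
st=pickle.load(open('st2.pkl','rb'));s1=pickle.load(open('st1.pkl','rb'))
o=(223,87)
rep("base",[(108,86),(692,87),(661,506),(133,506)],o,4,.051,st)
rep("div",[(384,127),(411,127),(411,463),(385,463)],o,4,.039,st)
rep("stack",[(32,45),(667,39),(636,484),(80,488)],(230,115),4,.085,s1)
rep("sdiv",[(333,85),(366,85),(369.5,438),(340,438)],(230,115),4,.073,s1)
# test hypotheses of z-scale: reproject expected model of base
R=Ro.from_euler('z',6.2,degrees=True).as_matrix()
for x in(-95,95):
  for y in (73,-73):
    print(((proj('wrist',np.array([.5265,.2025,.051])+R@[x/1e3,y/1e3,0],st)-o)*4).round(0))
E
```

```text
base mid [0.5266 0.2   ] len [0.188 0.142 0.188 0.142] ang [   6.2  -84.  -173.7   95.9]
div mid [0.5265 0.1999] len [0.009 0.117 0.009 0.117] ang [   6.3  -83.4 -173.3   96.4]
stack mid [ 0.553  -0.2203] len [0.189 0.142 0.184 0.142] ang [ -14.6 -105.   165.3   76.8]
sdiv mid [ 0.5523 -0.2205] len [0.01  0.117 0.01  0.117] ang [ -15.3 -104.5  164.8   75.7]
[103.  71.]
[131. 504.]
[696.  72.]
[665. 505.]
```

>>> move_arm:
  targets: "-4 -0.2 0 0.05;-8.7 -0.4 0 0.1;-13.4 -0.6 0 0.15;-18.2 -0.8 0 0.2;-23 -1 0 0.25;-27.8 -1.2 0 0.3;-32.6 -1.4 0.5 0.35;-37 -1.6 2 0.372"

```text
time: 2.95
position: [0.5499, -0.1989, 0.2318]
tool_rot: [0.796, 0.606, 0.001, 0.002]
contact_force: [0.7, 0.1, 0.4]
gripper_width: 0.0938
```

>>> move_arm:
  targets: "-2.5 0.9 4 0;-2.5 0.9 9 0;-2.5 0.9 9 0;-2.5 0.9 9 0"

```text
time: 3.35
position: [0.5515, -0.2209, 0.1407]
tool_rot: [0.794, 0.607, -0.0, -0.001]
contact_force: [1.0, -0.5, 0.7]
gripper_width: 0.094
```

```bash
cat >d.py <<'E'
import sys
from h import *
def d(x,y,z,yaw):
    st=readout.state();R=Ro.from_quat(st['tool_rot']).as_matrix()
    yw=np.degrees(np.arctan2(R[1,1],R[0,1]))
    print(st['time'],st['position'].round(4),"yaw",yw.round(2),"F",st['contact_force'].round(1),"w",round(float(st['gripper_width']),4))
    print("tool shift cm",(100*R.T@(np.array([x,y,z])-st['position'])).round(2),"turn",np.radians(yw-yaw).round(4))
d(*map(float,sys.argv[1:]))
E
python3 d.py .5525 -.2204 .048 -15
```

```text
3.35 [ 0.5515 -0.2209  0.1407] yaw -15.2 F [ 1.  -0.5  0.7] w 0.094
tool shift cm [0.08 0.1  9.27] turn -0.0035
```

>>> move_arm:
  targets: "0.1 0.1 4 0;0.1 0.1 7 0;0.1 0.1 8.5 0;0.1 0.1 9.2 0;0.1 0.1 9.2 0;0.1 0.1 9.2 0"

```text
time: 3.95
position: [0.5548, -0.2201, 0.0502]
tool_rot: [0.794, 0.608, 0.001, 0.001]
contact_force: [0.3, -0.4, 0.3]
gripper_width: 0.094
```

>>> move_arm:
  targets: "0 0 0 0;0 0 0 0;0 0 0 0;0 0 0 0;0 0 0 0;0 0 0 0;0 0 0 0;0 0 0 0"
  gripper: 1

```text
time: 4.75
position: [0.5534, -0.2196, 0.0484]
tool_rot: [0.794, 0.608, -0.0, -0.0]
contact_force: [0.4, 0.0, 0.5]
gripper_width: 0.0336
```

>>> move_arm:
  targets: "0 0 0 0;0 0 0 0;0 0 0 0;0 0 0 0"

```text
time: 5.15
position: [0.5531, -0.2195, 0.0484]
tool_rot: [0.794, 0.608, -0.0, -0.0]
contact_force: [-1.6, -0.1, -0.6]
gripper_width: 0.0099
```

Gripped on the 10 mm divider (opening 9.9 mm). Lift slowly.

>>> move_arm:
  targets: "0 0 0 0;0 0 -0.3 0;0 0 -1 0;0 0 -2 0;0 0 -4 0;0 0 -7 0;0 0 -10 0;0 0 -12 0"

```text
time: 5.95
position: [0.5544, -0.2201, 0.1715]
tool_rot: [0.794, 0.608, 0.001, 0.001]
contact_force: [1.1, 1.1, -2.3]
gripper_width: 0.01
```

```bash
python3 d.py .4649 .1933 .17 6.2; python3 - <<'E'
from h import *
cv2.imwrite('pics/s2.png',cams.capture('side')[:,:,::-1])
E
```

```text
5.95 [ 0.5544 -0.2201  0.1715] yaw -15.13 F [ 1.1  1.1 -2.3] w 0.01
tool shift cm [ 37.57 -19.43   0.08] turn -0.3723
```

>>> move_arm:
  targets: "2 -1 0 -0.02;6 -3.1 0 -0.06;10.1 -5.2 0 -0.11;14.3 -7.4 0 -0.15;18.5 -9.6 0 -0.2;22.7 -11.7 0 -0.24;26.7 -13.8 0 -0.29;30.5 -15.8 0 -0.32"

```text
time: 6.8
position: [0.4798, 0.118, 0.1686]
tool_rot: [0.686, 0.727, 0.0, 0.0]
contact_force: [1.0, 0.0, -2.2]
gripper_width: 0.0097
```

```bash
python3 d.py .4649 .1933 .15 6.2
```

```text
6.8 [0.4798 0.118  0.1686] yaw 3.34 F [ 1.   0.  -2.2] w 0.0097
tool shift cm [ 7.6  -1.05  1.87] turn -0.05
```

>>> move_arm:
  targets: "3 -0.5 0 -0.02;6 -0.9 0.5 -0.04;7.3 -1.1 1 -0.052;7.8 -1.2 1.5 -0.052;7.8 -1.2 2 -0.052;7.8 -1.2 2 -0.052;7.8 -1.2 2 -0.052;7.8 -1.2 2 -0.052"

```text
time: 7.6
position: [0.4647, 0.192, 0.1486]
tool_rot: [0.669, 0.744, 0.0, 0.0]
contact_force: [0.4, 0.3, -2.8]
gripper_width: 0.0099
```

```bash
python3 d.py .4649 .1933 .048 6.2
```

```text
7.6 [0.4647 0.192  0.1486] yaw 6.07 F [ 0.4  0.3 -2.8] w 0.0099
tool shift cm [ 0.13  0.03 10.06] turn -0.0023
```

>>> move_arm:
  targets: "0.2 0 3 0;0.2 0 6 0;0.2 0 8 0;0.2 0 8.8 0;0.2 0 9.2 0;0.2 0 9.4 0;0.2 0 9.4 0;0.2 0 9.4 0"

```text
time: 8.4
position: [0.4646, 0.1955, 0.0553]
tool_rot: [0.668, 0.744, 0.001, 0.0]
contact_force: [0.2, 0.0, -1.5]
gripper_width: 0.0093
```

```bash
python3 d.py .4649 .194 .0484 6.2
```

```text
8.4 [0.4646 0.1955 0.0553] yaw 6.18 F [ 0.2  0.  -1.5] w 0.0093
tool shift cm [-0.15  0.01  0.69] turn -0.0003
```

>>> move_arm:
  targets: "-0.1 0 0.2 0;-0.1 0 0.4 0;-0.1 0 0.5 0;-0.1 0 0.6 0;-0.1 0 0.65 0;-0.1 0 0.65 0"

```text
time: 9.0
position: [0.464, 0.1942, 0.0484]
tool_rot: [0.668, 0.744, 0.0, -0.0]
contact_force: [-0.4, -0.7, 4.0]
gripper_width: 0.0101
```

```bash
python3 d.py .4649 .194 .0484 6.2; python3 -c "
from h import *
cv2.imwrite('pics/s3.png',cams.capture('side')[:,:,::-1])"
```

```text
9.0 [0.464  0.1942 0.0484] yaw 6.19 F [-0.4 -0.7  4. ] w 0.0101
tool shift cm [-0.03  0.09 -0.  ] turn -0.0002
```

>>> move_arm:
  targets: "0 0 0 0;0 0 0 0;0 0 0 0;0 0 0 0;0 0 0 0;0 0 0 0;0 0 0 0;0 0 0 0"
  gripper: 0

```text
time: 9.85
position: [0.4641, 0.1942, 0.048]
tool_rot: [0.668, 0.744, 0.0, -0.0]
contact_force: [0.4, -0.1, -0.2]
gripper_width: 0.0706
```

>>> move_arm:
  targets: "0 0 0 0;0 0 0 0;0 0 0 0;0 0 0 0"

```text
time: 10.25
position: [0.464, 0.1942, 0.048]
tool_rot: [0.668, 0.744, 0.0, -0.0]
contact_force: [1.4, 0.4, -0.7]
gripper_width: 0.0939
```

>>> move_arm:
  targets: "0 0 -2 0;0 0 -6 0;0 0 -10 0;0 0 -14.5 0;0 0 -19 0;-1 0 -20 0;-1 0 -20 0;-1 0 -20 0"

```text
time: 11.05
position: [0.4643, 0.1837, 0.2468]
tool_rot: [0.668, 0.744, -0.001, -0.0]
contact_force: [0.2, -1.0, 0.8]
gripper_width: 0.0941
```

```bash
python3 - <<'E'
from h import *
import pickle
st=readout.state();im=cams.capture('wrist')[:,:,::-1];pickle.dump(st,open('st3.pkl','wb'));cv2.imwrite('pics/w3.png',im)
print(st['position'],st['time'],st['contact_force'],st['gripper_width'],Ro.from_quat(st['tool_rot']).as_matrix().round(3).tolist())
u,v=[int(x) for x in proj('wrist',(.49,.195,.06),st)]
x0=max(0,min(440,u-100));y0=max(0,min(250,v-75));print(x0,y0)
cv2.imwrite('pics/w3c.png',crop(im,x0,y0,200,150,4))
E
```

```text
[0.46427222 0.18367577 0.2468239 ] 11.05 [ 0.18129022 -1.03916851  0.75872144] 0.09410072222461148 [[-0.107, 0.994, -0.002], [0.994, 0.107, -0.001], [-0.001, -0.002, -1.0]]
240 101
```

View pics/w3c.png

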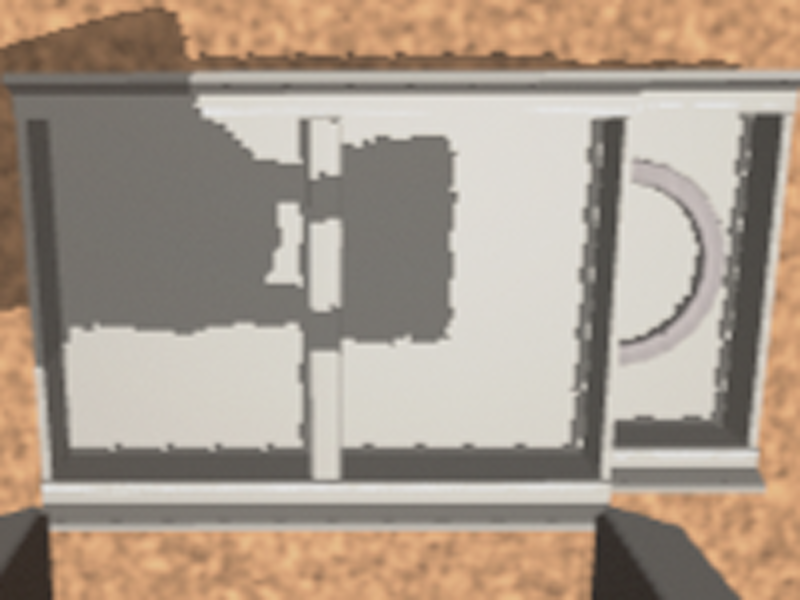

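```bash
python3 - <<'E'
from h import *
import pickle
st=pickle.load(open('st3.pkl','rb'));o=(240,101)
rep("Adiv",[(309,120),(341,120),(341,480),(311,480)],o,4,.073,st)
c=lambda u,v,z:at('wrist',(o[0]+u/4,o[1]+v/4),z,st)
print(c(765,490,.051),"A near-lip ends",c(48,527,.085),c(608,527,.085))
print(c(325,300,.073),"A end wall top outer",c(620,300,.073),c(628,120,.073),c(603,480,.073))
E
python3 d.py .5525 -.2204 .014 -15
```

```text
Adiv mid [0.4649 0.1927] len [0.01  0.117 0.01  0.117] ang [   5.9  -83.6 -173.7   96.2]
[0.6281 0.1395 0.051 ] A near-lip ends [0.3822 0.1131 0.085 ] [0.5642 0.1326 0.085 ]
[0.4644 0.1953 0.073 ] A end wall top outer [0.5581 0.2053 0.073 ] [0.5506 0.2607 0.073 ] [0.5634 0.1445 0.073 ]
11.1 [0.4639 0.1838 0.2463] yaw 6.17 F [-1.  -0.1  0.7] w 0.0942
tool shift cm [-41.12   4.53  23.25] turn 0.3696
```

>>> move_arm:
  targets: "-3 0.3 0 0.03;-7.5 0.8 0 0.07;-12.3 1.3 0 0.12;-17.1 1.8 0 0.17;-21.9 2.3 0 0.22;-26.7 2.8 0 0.26;-31.4 3.4 0 0.3;-36 3.9 0 0.34"

```text
time: 11.9
position: [0.542, -0.1708, 0.2456]
tool_rot: [0.785, 0.62, -0.001, -0.002]
contact_force: [0.9, 0.2, -0.1]
gripper_width: 0.0939
```

>>> move_arm:
  targets: "-3 1.4 2 0.03;-5 2.2 6 0.03;-5 2.2 10 0.03;-5 2.2 12 0.03;-5 2.2 12 0.03;-5 2.2 12 0.03"

```text
time: 12.5
position: [0.5521, -0.2227, 0.1268]
tool_rot: [0.793, 0.609, -0.001, -0.001]
contact_force: [-0.1, 0.2, 0.3]
gripper_width: 0.094
```

```bash
python3 d.py .5525 -.2204 .014 -15;python3 - <<'E'
from h import *
import pickle
st=readout.state();im=cams.capture('wrist')[:,:,::-1];pickle.dump(st,open('st4.pkl','wb'));cv2.imwrite('pics/w4.png',im)
E
```

```text
12.5 [ 0.5521 -0.2227  0.1268] yaw -14.99 F [-0.1  0.2  0.3] w 0.094
tool shift cm [2.300e-01 1.000e-02 1.128e+01] turn 0.0001
```

>>> move_arm:
  targets: "0.2 0 4 0;0.2 0 8 0;0.2 0 10 0;0.2 0 10.8 0;0.2 0 11.1 0;0.2 0 11.2 0;0.2 0 11.2 0"

```text
time: 13.25
position: [0.5543, -0.2216, 0.0174]
tool_rot: [0.793, 0.609, 0.001, 0.001]
contact_force: [0.7, -0.1, 0.4]
gripper_width: 0.0938
```

>>> move_arm:
  targets: "0 0 0 0;0 0 0 0;0 0 0 0;0 0 0 0;0 0 0 0;0 0 0 0;0 0 0 0;0 0 0 0"
  gripper: 1

```text
time: 14.05
position: [0.5531, -0.2212, 0.0159]
tool_rot: [0.793, 0.609, -0.0, -0.0]
contact_force: [0.9, -0.5, -0.9]
gripper_width: 0.0335
```

>>> move_arm:
  targets: "0 0 0 0;0 0 0 0;0 0 0 0;0 0 0 0"

```text
time: 14.45
position: [0.5528, -0.2211, 0.0159]
tool_rot: [0.793, 0.609, -0.0, -0.0]
contact_force: [-1.0, 1.0, 0.3]
gripper_width: 0.0096
```

>>> move_arm:
  targets: "0 0 -0.3 0;0 0 -1 0;0 0 -2.5 0;0 0 -5.5 0;0 0 -9 0;0 0 -12.5 0;0 0 -15 0;0 0 -16 0"

```text
time: 15.25
position: [0.5547, -0.222, 0.1799]
tool_rot: [0.793, 0.609, 0.002, 0.002]
contact_force: [0.6, -0.7, -0.6]
gripper_width: 0.0096
```

```bash
python3 d.py .5262 .1993 .15 6.2
```

```text
15.25 [ 0.5547 -0.222   0.1799] yaw -15.02 F [ 0.6 -0.7 -0.6] w 0.0096
tool shift cm [ 39.95 -13.69   2.9 ] turn -0.3704
```

>>> move_arm:
  targets: "2 -0.7 0 -0.02;6 -2.1 0 -0.06;10.2 -3.5 0 -0.1;14.5 -5 0 -0.15;18.8 -6.5 0 -0.19;23.1 -8 0 -0.23;27.3 -9.4 0 -0.27;31.3 -10.7 0 -0.3"

```text
time: 16.05
position: [0.5299, 0.1108, 0.1758]
tool_rot: [0.693, 0.721, -0.0, -0.0]
contact_force: [-0.1, 0.2, -1.6]
gripper_width: 0.0098
```

```bash
python3 d.py .5262 .1993 .15 6.2
```

```text
16.05 [0.5299 0.1108 0.1758] yaw 2.29 F [-0.1  0.2 -1.6] w 0.0098
tool shift cm [ 8.86 -0.01  2.58] turn -0.0683
```

>>> move_arm:
  targets: "4 0 0 -0.03;7 0 0 -0.06;8.3 0 0.5 -0.068;8.7 0 1 -0.068;8.7 0 1.5 -0.068;8.7 0 2 -0.068;8.7 0 2 -0.068;8.7 0 2 -0.068"

```text
time: 16.85
position: [0.5278, 0.1943, 0.1558]
tool_rot: [0.669, 0.743, -0.0, 0.0]
contact_force: [0.8, 0.2, -2.5]
gripper_width: 0.0096
```

```bash
python3 d.py .5262 .1993 .084 6.2
```

```text
16.85 [0.5278 0.1943 0.1558] yaw 5.95 F [ 0.8  0.2 -2.5] w 0.0096
tool shift cm [ 0.52 -0.1   7.18] turn -0.0044
```

>>> move_arm:
  targets: "0.5 -0.1 1.5 -0.004;0.5 -0.1 3.5 -0.004;0.5 -0.1 5 -0.004;0.5 -0.1 6 -0.004;0.5 -0.1 6.4 -0.004;0.5 -0.1 6.4 -0.004;0.5 -0.1 6.4 -0.004"

```text
time: 17.55
position: [0.5266, 0.2007, 0.0926]
tool_rot: [0.667, 0.745, 0.001, 0.0]
contact_force: [0.1, -0.6, -1.0]
gripper_width: 0.0098
```

```bash
python3 d.py .5262 .1993 .084 6.2
```

```text
17.55 [0.5266 0.2007 0.0926] yaw 6.29 F [ 0.1 -0.6 -1. ] w 0.0098
tool shift cm [-0.13 -0.06  0.86] turn 0.0015
```

>>> move_arm:
  targets: "-0.1 0 0.2 0;-0.1 0 0.4 0;-0.1 0 0.6 0;-0.1 0 0.7 0;-0.1 0 0.8 0;-0.1 0 0.8 0;-0.1 0 0.8 0"

```text
time: 18.25
position: [0.5262, 0.1996, 0.084]
tool_rot: [0.667, 0.745, 0.0, -0.0]
contact_force: [0.5, 0.1, -2.2]
gripper_width: 0.0094
```

```bash
python3 d.py .5262 .1993 .084 6.2
```

```text
18.25 [0.5262 0.1996 0.084 ] yaw 6.3 F [ 0.5  0.1 -2.2] w 0.0094
tool shift cm [-0.03  0.   -0.  ] turn 0.0017
```

Not bearing yet; ease down until contact.

>>> move_arm:
  targets: "0 0 0.05 0;0 0 0.1 0;0 0 0.1 0"

```text
time: 18.55
position: [0.5262, 0.1997, 0.0839]
tool_rot: [0.667, 0.745, 0.0, 0.0]
contact_force: [-1.3, -1.2, 6.3]
gripper_width: 0.0095
```

```bash
python3 d.py .5262 .1993 .083 6.2; python3 d.py .5262 .1993 .083 6.2
```

```text
18.55 [0.5262 0.1997 0.0839] yaw 6.3 F [-1.3 -1.2  6.3] w 0.0095
tool shift cm [-0.04 -0.01  0.09] turn 0.0017
18.55 [0.5262 0.1997 0.0839] yaw 6.3 F [-1.3 -1.2  6.3] w 0.0095
tool shift cm [-0.04 -0.01  0.09] turn 0.0017
```

>>> move_arm:
  targets: "0 0 0 0;0 0 0 0;0 0 0 0;0 0 0 0;0 0 0 0;0 0 0 0;0 0 0 0;0 0 0 0"
  gripper: 0

```text
time: 19.35
position: [0.5261, 0.1996, 0.083]
tool_rot: [0.667, 0.745, 0.0, -0.0]
contact_force: [-0.4, -1.0, 0.1]
gripper_width: 0.0706
```

>>> move_arm:
  targets: "0 0 0 0;0 0 0 0;0 0 0 0;0 0 0 0;0 0 -2 0;0 0 -6 0;0 0 -10.5 0;0 0 -14 0"

```text
time: 20.15
position: [0.5265, 0.1997, 0.2254]
tool_rot: [0.667, 0.745, 0.001, 0.0]
contact_force: [0.0, 0.4, -0.6]
gripper_width: 0.0942
```

>>> move_arm:
  targets: "-1 0 -4 0;-1 0 -4 0;-1 0 -4 0;-1 0 -4 0"

```text
time: 20.55
position: [0.5262, 0.1896, 0.2618]
tool_rot: [0.667, 0.745, -0.001, -0.001]
contact_force: [0.5, -0.0, 0.9]
gripper_width: 0.0938
```

```bash
python3 - <<'E'
from h import *
import pickle
st=readout.state();im=cams.capture('wrist')[:,:,::-1];pickle.dump(st,open('st5.pkl','wb'));cv2.imwrite('pics/w5.png',im)
cv2.imwrite('pics/s5.png',cams.capture('side')[:,:,::-1])
print(st['position'],st['gripper_width'])
E
python3 d.py .5745 .0045 .16 -1.2
```

```text
[0.52622608 0.18964374 0.26178166] 0.09379076756678258
20.65 [0.5262 0.1897 0.2614] yaw 6.33 F [ 0.3 -0.4  0.5] w 0.0937
tool shift cm [-18.93   2.79  10.15] turn 0.1313
```

>>> move_arm:
  targets: "-3 0.4 0 0.02;-7.5 1.1 0 0.05;-12 1.8 0 0.09;-16 2.3 2 0.12;-18.9 2.8 5 0.131;-18.9 2.8 8.5 0.131;-18.9 2.8 10.1 0.131;-18.9 2.8 10.1 0.131"

```text
time: 21.45
position: [0.573, 0.0048, 0.1583]
tool_rot: [0.715, 0.7, -0.003, -0.003]
contact_force: [-0.8, 0.6, -0.6]
gripper_width: 0.0941
```

>>> move_arm:
  targets: "0 0 0 0;0 0 0 0"

```text
time: 21.65
position: [0.5766, 0.0052, 0.1628]
tool_rot: [0.714, 0.7, 0.001, 0.001]
contact_force: [0.3, 0.4, -1.0]
gripper_width: 0.094
```

```bash
python3 - <<'E'
from h import *
import pickle
st=readout.state();im=cams.capture('wrist')[:,:,::-1];pickle.dump(st,open('st6.pkl','wb'));cv2.imwrite('pics/w6.png',im)
print(st['position'])
w5=cv2.imread('pics/w5.png');s5=cv2.imread('pics/s5.png')
u,v=[int(x) for x in proj('wrist',(.575,.004,.01),st)];print("f",u-60,v-60)
u5,v5=[int(x) for x in proj('wrist',(.50,.195,.1),pickle.load(open('st5.pkl','rb')))];x5=u5-120;y5=max(0,v5-80);print("w5",x5,y5)
A=crop(w5,x5,y5,260,150,3)
B=np.hstack([crop(im,u-60,v-60,120,100,3),crop(s5,195,125,140,100,3)])
A=A[:,:780];B=B[:,:780];B=cv2.resize(B,(780,300)) if B.shape[1]!=780 else B
cv2.imwrite('pics/c6.png',np.vstack([B[:300],A[:300]]))
E
```

```text
[0.57656975 0.00523765 0.16283026]
f 258 129
w5 179 100
```

View pics/c6.png

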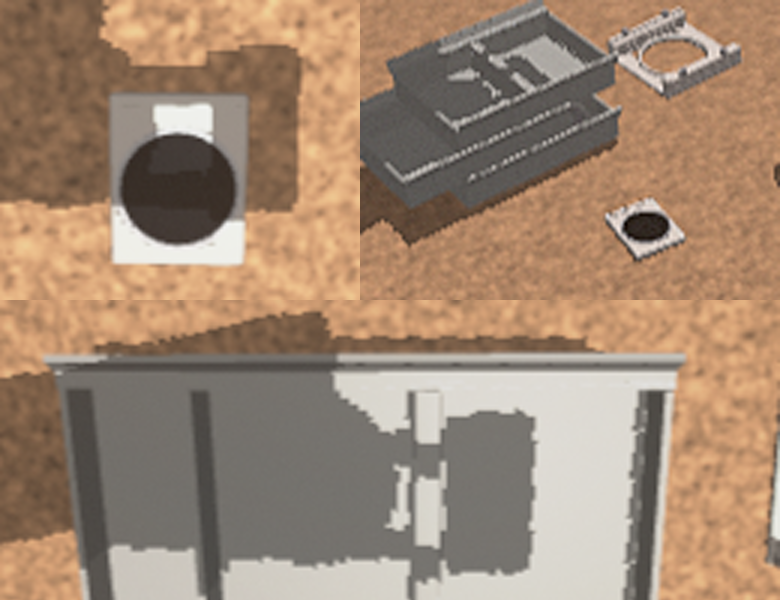

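```bash
python3 - <<'E'
from h import *
import pickle
st=pickle.load(open('st6.pkl','rb'))
rep("filter",[(110,95),(247.5,95),(245,264.5),(112,264.5)],(258,129),3,.010,st)
s5=pickle.load(open('st5.pkl','rb'))
rep("Bdiv",[(415,91),(441.5,91),(441,247),(415,247)],(179,100),3,.107,s5)
E
python3 d.py .5745 .0045 .009 -1.2
```

```text
filter mid [0.574  0.0041] len [0.054 0.071 0.056 0.071] ang [ -1.3 -91.  178.8  88.1]
Bdiv mid [0.5239 0.2277] len [0.01  0.061 0.011 0.061] ang [   6.2  -83.5 -173.5   96.1]
21.7 [0.5767 0.0052 0.1631] yaw -1.17 F [-0.9 -0.4 -0.3] w 0.0939
tool shift cm [-0.08 -0.25 15.41] turn 0.0005
```

>>> move_arm:
  targets: "-0.1 -0.25 4 0;-0.1 -0.25 8.5 0;-0.1 -0.25 12 0;-0.1 -0.25 14 0;-0.1 -0.25 15 0;-0.1 -0.25 15.2 0;-0.1 -0.25 15.2 0;-0.1 -0.25 15.2 0"

```text
time: 22.5
position: [0.5745, 0.004, 0.0114]
tool_rot: [0.714, 0.7, 0.001, 0.001]
contact_force: [-0.3, -0.2, -0.3]
gripper_width: 0.0939
```

```bash
python3 d.py .574 .0041 .003 -1.2
```

```text
22.5 [0.5745 0.004  0.0114] yaw -1.2 F [-0.3 -0.2 -0.3] w 0.0939
tool shift cm [ 0.01 -0.06  0.84] turn -0.0
```

>>> move_arm:
  targets: "0 0 0.3 0;0 0 0.5 0;0 0 0.7 0;0 0 0.7 0;0 0 0.7 0"

```text
time: 23.0
position: [0.5732, 0.004, 0.0029]
tool_rot: [0.714, 0.7, -0.0, -0.0]
contact_force: [0.1, 0.6, -0.4]
gripper_width: 0.0938
```

>>> move_arm:
  targets: "0 0 0 0;0 0 0 0;0 0 0 0;0 0 0 0;0 0 0 0;0 0 0 0;0 0 0 0;0 0 0 0"
  gripper: 1

```text
time: 23.8
position: [0.5733, 0.0039, 0.003]
tool_rot: [0.715, 0.7, 0.0, 0.0]
contact_force: [-0.9, -0.3, -0.3]
gripper_width: 0.0552
```

```bash
python3 d.py .574 .0041 .003 -1.2
```

```text
23.8 [0.5733 0.0039 0.003 ] yaw -1.21 F [-0.9 -0.3 -0.3] w 0.0552
tool shift cm [0.02 0.07 0.  ] turn -0.0001
```

>>> move_arm:
  targets: "0 0 -0.3 0;0 0 -1 0;0 0 -3 0;0 0 -6 0.08;0 0 -10 0.2;0 0 -14 0.34;0 0 -17.5 0.48;0 0 -19 0.6"

```text
time: 24.6
position: [0.575, 0.0039, 0.1972]
tool_rot: [0.891, 0.455, 0.003, 0.001]
contact_force: [0.4, 0.8, -0.5]
gripper_width: 0.0556
```

```bash
python3 d.py .478 .1945 .19 -83.8
```

```text
24.6 [0.575  0.0039 0.1972] yaw -35.89 F [ 0.4  0.8 -0.5] w 0.0556
tool shift cm [  9.75 -19.04   0.68] turn 0.8361
```

>>> move_arm:
  targets: "1 -2 0 0.13;2.5 -4.9 0 0.26;4 -7.8 0 0.39;5.5 -10.7 0 0.52;7 -13.6 0 0.64;8.3 -16.2 0 0.75;9.3 -18.2 0 0.83;9.75 -19 0 0.836"

```text
time: 25.4
position: [0.4739, 0.1964, 0.1931]
tool_rot: [0.998, 0.059, -0.0, -0.001]
contact_force: [0.2, 0.7, -0.6]
gripper_width: 0.0555
```

>>> move_arm:
  targets: "0 0 0 0;0 0 0 0;0 0 0 0"

```text
time: 25.7
position: [0.4763, 0.1922, 0.1933]
tool_rot: [0.998, 0.056, 0.0, 0.0]
contact_force: [-0.6, -0.0, -0.4]
gripper_width: 0.0553
```

```bash
python3 d.py .478 .1945 .082 -83.8
```

```text
25.7 [0.4763 0.1922 0.1933] yaw -83.57 F [-0.6 -0.  -0.4] w 0.0553
tool shift cm [ 0.18 -0.21 11.13] turn 0.004
```

>>> move_arm:
  targets: "0.2 -0.2 2 0.004;0.2 -0.2 5 0.004;0.2 -0.2 7.5 0.004;0.2 -0.2 9 0.004;0.2 -0.2 10 0.004;0.2 -0.2 10.3 0.004;0.2 -0.2 10.3 0.004;0.2 -0.2 10.3 0.004"

```text
time: 26.5
position: [0.478, 0.196, 0.0907]
tool_rot: [0.999, 0.055, 0.001, -0.0]
contact_force: [-0.5, 1.0, -1.0]
gripper_width: 0.0556
```

```bash
python3 d.py .478 .1945 .081 -83.8
```

```text
26.5 [0.478  0.196  0.0907] yaw -83.73 F [-0.5  1.  -1. ] w 0.0556
tool shift cm [-0.02  0.15  0.97] turn 0.0012
```

>>> move_arm:
  targets: "0 0.1 0.3 0;0 0.1 0.5 0;0 0.1 0.7 0;0 0.1 0.8 0;0 0.1 0.85 0;0 0.1 0.85 0;0 0.1 0.85 0"

```text
time: 27.2
position: [0.4774, 0.195, 0.0815]
tool_rot: [0.998, 0.055, 0.0, -0.0]
contact_force: [0.2, 0.0, -0.8]
gripper_width: 0.056
```

>>> move_arm:
  targets: "0 0 0.05 0;0 0 0.1 0;0 0 0.1 0"

```text
time: 27.5
position: [0.4774, 0.195, 0.0809]
tool_rot: [0.998, 0.055, 0.0, -0.0]
contact_force: [-0.7, -0.2, 4.1]
gripper_width: 0.0552
```

```bash
python3 d.py .478 .1945 .081 -83.8
```

```text
27.5 [0.4774 0.195  0.0809] yaw -83.72 F [-0.7 -0.2  4.1] w 0.0552
tool shift cm [ 0.05  0.06 -0.01] turn 0.0015
```

>>> move_arm:
  targets: "0 0 0 0;0 0 0 0;0 0 0 0;0 0 0 0;0 0 0 0;0 0 0 0"
  gripper: 0.28

```text
time: 28.1
position: [0.4774, 0.195, 0.0804]
tool_rot: [0.998, 0.055, -0.0, -0.0]
contact_force: [0.1, -0.6, -0.1]
gripper_width: 0.0678
```

>>> move_arm:
  targets: "0 0 -0.5 0;0 0 -2 0;0 0 -5 0;0 0 -9 0;0 0 -13 0;0 0 -17 0;0 0 -18 0;0 0 -18 0"

```text
time: 28.9
position: [0.4782, 0.1954, 0.262]
tool_rot: [0.998, 0.055, 0.002, -0.001]
contact_force: [-0.2, -0.3, -0.3]
gripper_width: 0.0673
```

>>> move_arm:
  targets: "0 0 0 0;0 0 0 0;0 0 0 0;0 0 0 0"

```text
time: 29.3
position: [0.4769, 0.1948, 0.2595]
tool_rot: [0.999, 0.055, -0.001, 0.0]
contact_force: [-0.8, 0.3, 0.4]
gripper_width: 0.0676
```

```bash
python3 - <<'E'
from h import *
st=readout.state();im=cams.capture('wrist')[:,:,::-1];cv2.imwrite('pics/w7.png',im)
c=cams.capture('scene')[:,:,::-1];s=cams.capture('side')[:,:,::-1]
print(st['position'],st['gripper_width'],st['time'])
A=np.hstack([crop(im,190,50,260,200,1.5),crop(s,195,125,200,154,1.95)])[:300]
B=np.hstack([crop(c,330,205,195,150,2),np.zeros((300,2,3),np.uint8),crop(s,230,150,195,150,2)])
w=min(A.shape[1],B.shape[1]);cv2.imwrite('pics/c7.png',np.vstack([A[:,:w],B[:,:w]]))
E
```

```text
[0.47693781 0.19475298 0.2595498 ] 0.06756722568814652 29.3
```

View pics/c7.png

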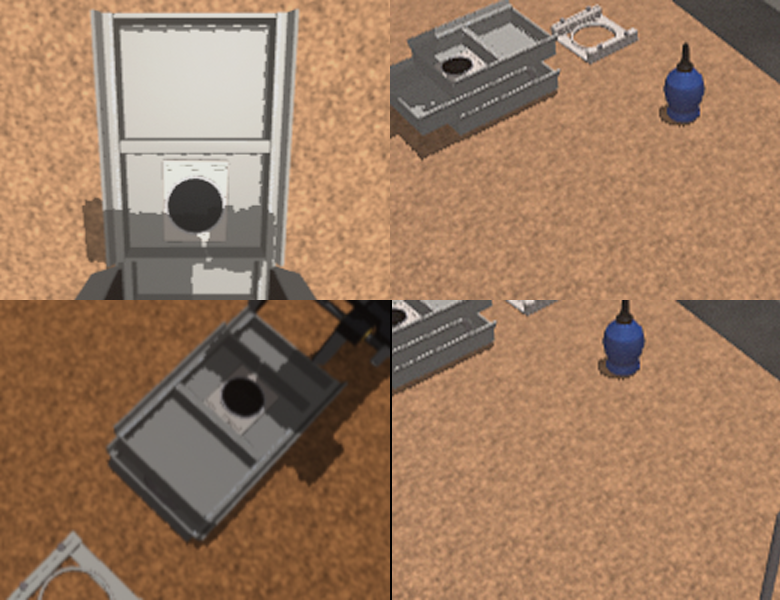

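The filter lies flat, centred in the cap-side compartment of the top tray. The stack is level and staggered, and the blower and bracket are where they were. Nothing touches the robot.

```bash
python3 -c "
from plant import arm
print(arm.job_done())"
```

```text
the job is handed in; nothing more can be done
None
```

The job is done and handed in at about 29 s of the 72 s allowed. The upper tray now sits in the bottom tray's rim, shifted 62–64 mm towards the lens cap's end. The other tray is back by as much, directly over the bottom tray. The filter lies flat in the top tray's cap-side compartment.

- **Seating:** both trays came to rest within about 1 mm of the expected height, with a contact force of about 4–6 N. The filter touched down at its expected height with about 4 N.
- **Pictures:** the last ones show the trays level and nested, the filter centred in its compartment, and the blower and bracket where they were. The gripper was well clear above the stack.
- **Not checked:**
    - The lamp was not in the last pictures, but the arm worked well away from it.
    - I did not measure the bottom tray again after the second tray was placed. After the first, its end was within 1 mm of where it had been.
- **Disagreement:** early on, the two fixed cameras differed by up to 10 mm on positions, so I used the wrist camera for all placements.

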